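Tighten a sight-glass retaining ring with a pin spanner

ROBOT

A 7-joint arm with a two-finger parallel gripper is mounted at the origin on a cart in front of the work surface, level with it; the furniture and walls round the work are solid. World frame = base frame: x ahead of the robot, y to its left, z up, the work surface at z = 0. Lengths are in m, angles in rad, forces in N, time in s.
With the tool pointing down it reaches from about 0.35 to 0.9 m from the base axis. Payload 8.1 kg.
Tool frame: the origin (TCP) lies at the very end of the fingers, on their centre line; the grasp point (between the pads) lies 19 mm behind it; z points along the fingers, y is the line along which they close (so a half turn about z gives the same grasp; the last joint's range is limited). The gripper opens to 92 mm and grips with 3 to 60 N. Pads are 19 mm wide; open, the fingers measure 130 mm over their backs; the gripper's body (75 mm by 190 mm) begins 47 mm behind the grasp point.
Start: joints at [1.188, 0.434, 0.025, 1.573, -0.012, 1.134, -0.075], TCP at [0.173, -0.601, 0.227] pointing down, gripper open.
Joint ranges: [-2.62, 2.62], [-0.44, 2.09], [-1.27, 1.32], [0.08, 2.57], [-1.32, 4.46], [0.12, 2], [-2.74, 2.74]. Speed limits (rad/s): [2.22, 2.22, 3.01, 3.01, 3.14, 3.14, 3.14].

INTERFACE

Orientations are given as a unit quaternion [x, y, z, w].
In Python, from bench import sensors, vision, env gives the robot as it stands.
- The arm moves only by the tool arm_command, never from a script. Its argument "moves" is a list of rows, each an object of numbers: "wx", "wy", "wz": the turn, a rotation vector about the tool's x, y, z in rad; "x", "y", "z": the shift along the tool's x, y, z in mm; "grip": the finger opening in mm, from 0 to 91.8. A call has 1 to 5 rows; each row shifts and turns the commanded pose from where the row before left it, along the tool's axes as they then stand; what a row does not reach is not made up. A row lasts 1/10 s, in which the tool goes at most 50 mm and 8.59 degrees, less where a joint would pass 70% of its speed; a pose out of reach is approached as far as the arm can. A call is refused whole if a number of a shift passes 50 or a number of a turn 0.15, either way. A call with a gripper value outside its range is refused whole. The fingers move at their own pace and stop on an object; the grip force is fixed at half the most. Time passes only in rows, so rows that do not move let the fingers close. It gives the time, the measured TCP pose, the force, the opening and the grip force at its end, in the units of the state.
- sensors.sense(): the state, without advancing time (a new reading comes with each control period).
- vision.read_camera(name): name is "side" or "top"; returns the picture (400x640x3 uint8, red, green, blue); there is no depth.
- vision.calibration(name): a dict with "fx", "fy", "cx", "cy" (pixels), "dist_coeffs" ([k1, k2, p1, p2, k3] as OpenCV has them; the pictures are not rectified), "R" (3x3) and "t" (3): a world point X has camera coordinates R X + t. Camera axes: x right, y down, z forward; pixel columns grow to the right and rows downward; lengths in m; the calibration is good to about 2 mm. A picture is of the moment at which its call begins. calibration takes no time and is no camera call.
- env.finish_job(): hands the job in; it is judged then, once.
The state is a dict: "clock": time; "q": joint angles; "joint_vel": joint speeds; "effort": joint torques, N m; "ee_pos": TCP position; "tcp_rot": TCP orientation; "contact_force": force on the tool from outside, world axes, zero at the start; "moment": the same for the moment, N m; "finger_gap": finger opening in m; "grip_force": force on a finger pad.
Only numpy, scipy, OpenCV 4.12 (cv2) and the standard library are available. Lean on these libraries where they do the work, as an engineer would, in place of code of your own. Each camera call takes 0.05 s, during which the arm holds its last target. There are 200 camera calls.

TASK

The retaining ring over the sight glass of the grey cast housing is loose. Take the two-pin face spanner off its rest, engage both pins fully in an opposite pair of the ring's holes before turning anything, and turn the ring clockwise as seen from above until it comes up hard against its stop. Then set the spanner back on its rest, upright across both rails with its pins in the gap as you found it, and leave the other things where they are.

Things in the scene. Friction and masses are not known exactly. Their poses are not given: they have to be found in the camera images.
- ring_center (a point): Centre of the metal ring's upper face, on its axis, 52 mm above the bench; fixed to the housing, does not turn with the ring. Ring: 60 mm outside, 29 mm inside diameter. In its face six plain holes, 8 mm wide, 9 mm deep, evenly spaced at 60 degrees on a 22 mm radius. Where they stand round the axis differs each time and follows neither from this orientation nor from the joint value.
- housing: Grey cast housing bolted to the bench, origin at the centre of its underside: foot 108 mm square, box 34 mm high, round seat 76 mm across up to 43 mm; the ring stands 9 mm above the seat round a glass disc 2.5 mm below the ring's face. The holes can be seen, or felt for by turning the spanner with its pins resting on the face until they drop in.
- ring (a joint): Turn of the ring, rad: grows clockwise seen from above; starts loose at 0 to 0.3, hard stop (tight) at 0.9. It turns against a steady friction of about 0.3 N m, without spring, and stays where it is left. Pins pressed on its face with less than about 10 N slide over it without turning it.
- spanner: Loose steel two-pin spanner, 0.18 to 0.32 kg. Origin at the centre of the underside of its plate (34 mm along x, 60 mm along y, 10 mm thick); z up when the pins point down. An upright grip block stands on the plate. Same shape after a half turn.
- spanner_grip (a point): Centre of the spanner's grip block: 18 mm thick along x, 46 mm along y, 42 mm high (21 mm above and below this point). The plate's underside lies 32 mm below it. Take it from above across its 18 mm.
- pin_tips (a point): Midway between the spanner's two pin tips, 40 mm straight below the grip's centre, same axes. Pins 5 mm thick, 8 mm long, 22 mm either side of this point along y (in line with the grip's long side). Fully engaged, the plate lies on the ring's face and the tips are 8 mm below it.
- rest_top (a point): Centre of the top of the spanner's rest, 32 mm above the bench, bolted down: foot 70 x 90 mm, two upright rails along this point's y, each 7 mm thick, 70 mm long, 26 mm high, 18 mm gap between. The spanner's plate lies across both rails, its underside at this height, its y along the rails, pins hanging in the gap.
- solder_flux: Small brown bottle, 34 mm across, 70 mm tall, standing. Leave it alone; its origin is the centre of its underside.
- spare_tin: Round tin with a lid, 64 mm across, 34 mm tall. Leave it alone; its origin is the centre of its underside.
- loose_driver: Screwdriver lying flat, 181 mm long, handle 22 mm thick. Leave it alone; its origin is the centre of its underside.
- measure: Tape measure standing on edge, 31 x 70 x 62 mm. Leave it alone; its origin is the centre of its underside.
- spare_strip: Terminal strip lying flat, 19 x 98 x 17 mm. Leave it alone; its origin is the centre of its underside.
Not all that is in view belongs to the job. Leave any blue or pink look-alike of the part that bears rest_top alone.

How it is judged:
By the outcome, as a careful person would: the job done as asked, in the order asked, and still so for the second after the job is handed in, with the robot touching nothing.
It also fails if it takes over 64 s, if anything falls off the work surface, if the arm or the gripper's body presses on something with over 40 N, if the wrist force passes 120 N, or if a joint passes its speed limit or range.

## Working session

There is one attempt and no reset: what is moved stays moved. The work goes in short steps, Python scripts to look and compute and a tool call to move; the robot and the scene stay as the last step left them, time stands still between calls to the robot, and variables do not carry over. Pictures are saved under pics/ and viewed, at most 10 in all, crops included, and the job is handed in when it is done.

Besides the shell and the picture viewer there is one more tool, called after "Request:" as a command line: name --argument value ..., lists and objects as JSON in quotes. arm_command: Moves the arm, as the interface text tells. Its arguments: {"type":"object","properties":{"moves":{"type":"array","items":{"type":"object","properties":{"wx":{"type":"number"},"wy":{"type":"number"},"wz":{"type":"number"},"x":{"type":"number"},"y":{"type":"number"},"z":{"type":"number"},"grip":{"type":"number"}}}}},"required":["moves"]}

```bash
mkdir -p pics; ls; cat > h.py <<'E'
import numpy as np, cv2
from bench import sensors, vision, env
def cal(n):
    c=vision.calibration(n); K=np.array([[c['fx'],0,c['cx']],[0,c['fy'],c['cy']],[0,0,1]]); return K,np.array(c['dist_coeffs'],float),np.array(c['R']),np.array(c['t'])
def plane(n,px,z):
    K,d,R,t=cal(n); u=cv2.undistortPoints(np.array(px,float).reshape(-1,1,2),K,d).reshape(-1,2)
    r=np.c_[u,np.ones(len(u))]@R; o=-R.T@t
    return o+r*((z-o[2])/r[:,2])[:,None]
def proj(n,X):
    K,d,R,t=cal(n); return cv2.projectPoints(np.array(X,float).reshape(-1,1,3),cv2.Rodrigues(R)[0],t,K,d)[0].reshape(-1,2)
def save(n,f,box=None,s=1):
    im=vision.read_camera(n); np.save(f'pics/{f}.npy',im); o=im if box is None else im[box[1]:box[3],box[0]:box[2]]
    cv2.imwrite(f'pics/{f}.png',cv2.resize(o[:,:,::-1],None,fx=s,fy=s,interpolation=cv2.INTER_CUBIC)); return im
E
python3 - <<'E'
from h import *
for n in('top','side'):
    save(n,n+'0'); K,d,R,t=cal(n); print(n,K[0,0],d,-R.T@t,R[2])
s=sensors.sense(); print(s)
E
```

```text
pics
top 453.7520613123629 [0.03693181 0.         0.         0.         0.        ] [ 0.2929502 -0.122153   1.278788 ] [ 0.18349913  0.00450519 -0.98300955]
side 411.0125174545786 [-0.02076173  0.          0.          0.          0.        ] [0.24806287 0.90470179 0.70186177] [ 0.21947403 -0.8328768  -0.50808207]
{'clock': 0.1, 'q': array([ 1.18840423,  0.43512301,  0.02495596,  1.57402606, -0.01160351,
        1.13400388, -0.07509765]), 'joint_vel': array([-6.11671216e-04,  1.03583294e-04, -3.84789242e-04, -1.84598004e-03,
       -1.01002065e-03, -3.92333816e-05, -9.78225763e-05]), 'effort': array([ 2.96110942e-03, -6.69123888e+01,  9.87967327e-01, -3.15144753e+01,
       -6.05280348e-02,  3.74059018e-02,  4.13199314e-05]), 'ee_pos': array([ 0.172426  , -0.60025363,  0.22603435]), 'tcp_rot': array([ 9.90233926e-01,  1.39414024e-01, -1.56571731e-04, -6.90160378e-04]), 'contact_force': array([-0.26815549, -0.42791754, -0.36826973]), 'moment': array([ 0.01178405, -0.00319735, -0.01860235]), 'grip_force': 0.0, 'finger_gap': 0.09158222685505668}
```

View pics/top0.png

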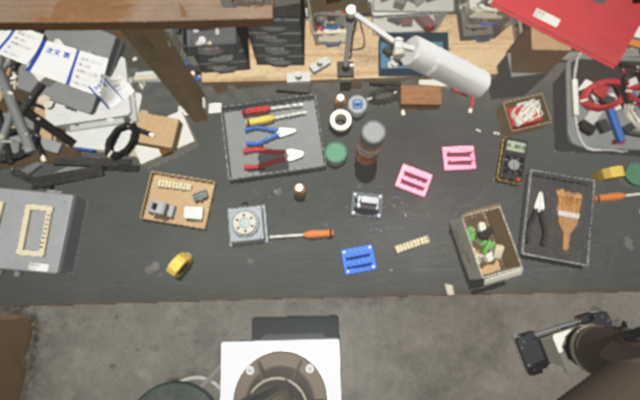

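View pics/side0.png

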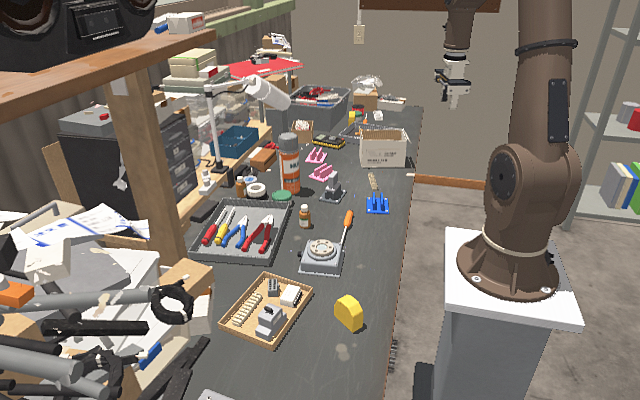

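The top view shows the housing with its ring at about (247,224) and the spanner on its grey rest at about (367,203), with the blue rest at (358,260) and the pink ones at (413,180) and (459,158). In the side view the housing is at (321,252) and the spanner at (332,187).

```bash
python3 - <<'E'
from h import *
a=np.load('pics/top0.npy');b=np.load('pics/side0.npy')
# average several frames for the tops
A=np.mean([vision.read_camera('top') for _ in range(4)],0).astype(np.uint8); np.save('pics/topavg.npy',A)
f=lambda im,x,y,w,h:cv2.resize(im[y:y+h,x:x+w],(400,300),interpolation=cv2.INTER_CUBIC)
m=np.vstack([np.hstack([f(A,227,209,40,30),f(A,347,188,40,30)]),np.hstack([f(b,295,230,56,42),f(b,306,166,56,42)])])
cv2.imwrite('pics/mos.png',m[:,:,::-1])
E
```

```text
(no output)
```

View pics/mos.png

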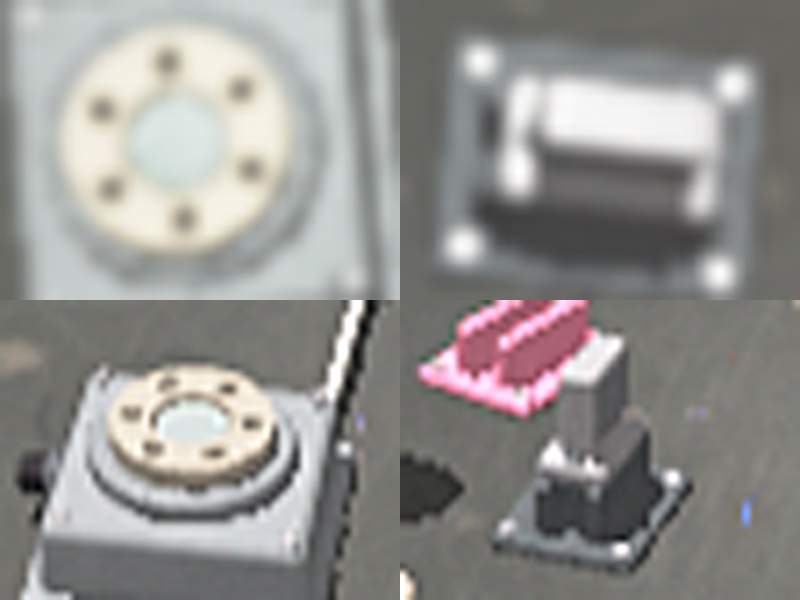

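```bash
cat > m.py <<'E'
from h import *
def P(u,v,x,y,s): return (np.array([u,v],float).T+.5)/s-.5+[x,y]
th=P([167,242,252,184,111,102],[62,90,169,218,189,109],227,209,10)
sh=P([168,229,251,213,153,131],[84,88,124,152,147,113],295,230,400/56)
def holes(n,im,g,r,thr=.5):
    out=[]
    gr=im.astype(float).sum(2)/3
    for p in g:
        yy,xx=np.mgrid[int(p[1])-3:int(p[1])+5,int(p[0])-3:int(p[0])+5]
        w=gr[yy,xx]; w=np.clip(np.percentile(w,60)-15-w,0,None)*(np.hypot(xx-p[0],yy-p[1])<r)
        out.append([(xx*w).sum()/w.sum(),(yy*w).sum()/w.sum()])
    return np.array(out)
def fit(X):
    c=X.mean(0)[:2]; d=X[:,:2]-c; a=np.angle(np.exp(6j*np.arctan2(d[:,1],d[:,0])).mean())/6
    return c,np.hypot(*d.T),np.degrees(a)
E
python3 - <<'E'
from m import *
np.set_printoptions(precision=4,suppress=True)
A=np.load('pics/topavg.npy');b=np.load('pics/side0.npy')
for n,im,g,r in(('top',A,th,2.6),('side',b,sh,2.3)):
    for G in (g,holes(n,im,g,r)): print(n,*fit(plane(n,G,.051)))
# bolts/grip top
B=P([81,334,319,63],[62,84,272,245],347,188,10); X=plane('top',B,.007); d=X[1]-X[0]
print('rest',X.mean(0),np.linalg.norm(np.diff(X,axis=0),axis=1),[np.degrees(np.arctan2(*(v[:2][::-1]))) for v in (X[1]-X[0],X[2]-X[3],X[0]-X[3],X[1]-X[2])])
B=P([145,322,318,145],[78,97,160,150],347,188,10); X=plane('top',B,.085); print('grip',X.mean(0),np.linalg.norm(np.diff(X,axis=0),axis=1),np.degrees(np.arctan2(*(X[1]-X[0])[:2][::-1])))
# side bolts: near (508,525),(623,549),(672,478)
B=P([108,223,272],[225,249,178],306,166,400/56); X=plane('side',B,.007); print('rest side',X,(X[0]+X[2])/2)
B=P([165,203,228,190],[72,85,47,33],306,166,400/56); X=plane('side',B,.085); print('grip side',X,X.mean(0))
E
```

```text
top [0.4646 0.0902] [0.0216 0.0222 0.0224 0.0217 0.022  0.0222] 6.67479742091546
top [0.4644 0.0901] [0.0213 0.0221 0.0226 0.0219 0.0218 0.0221] 6.730044322106292
side [0.4651 0.0887] [0.0218 0.0224 0.022  0.0214 0.0215 0.0218] 5.908022504124527
side [0.4651 0.0891] [0.022  0.022  0.0219 0.0218 0.0225 0.0216] 6.860422460221386
rest [ 0.5149 -0.2497  0.007 ] [0.0722 0.0545 0.0726] [np.float64(-96.51847372975234), np.float64(-97.50807869815682), np.float64(-7.642395123156139), np.float64(-7.191304787873684)]
grip [ 0.5131 -0.2512  0.085 ] [0.0475 0.0172 0.0461] -97.69868465962793
rest side [[ 0.5473 -0.2203  0.007 ]
 [ 0.4911 -0.212   0.007 ]
 [ 0.4827 -0.2807  0.007 ]] [ 0.515  -0.2505  0.007 ]
grip side [[ 0.5226 -0.2298  0.085 ]
 [ 0.5032 -0.2217  0.085 ]
 [ 0.5004 -0.2602  0.085 ]
 [ 0.5204 -0.2698  0.085 ]] [ 0.5116 -0.2454  0.085 ]
```

Request:
arm_command --moves '[{"x":35.3,"y":-20.2},{"x":35.3,"y":-20.2},{"x":35.3,"y":-20.2},{"x":35.3,"y":-20.2},{"x":35.3,"y":-20.2}]'

```text
invalid input at $.moves[0]: expected keys wx, wy, wz, x, y, z, grip
```

Request:
arm_command --moves '[{"x":35.3,"y":-20.2},{"x":35.3,"y":-20.2},{"x":35.3,"y":-20.2},{"x":35.3,"y":-20.2},{"x":35.3,"y":-20.2}]'

```text
invalid input at $.moves[0]: expected keys wx, wy, wz, x, y, z, grip
```

Request:
arm_command --moves '[{"x":35.3,"y":-20.2},{"x":35.3,"y":-20.2},{"wz":-0.145},{"wz":-0.145},{"wz":-0.145}]'

```text
invalid input at $.moves[0]: expected keys wx, wy, wz, x, y, z, grip
```

Request:
arm_command --moves '[{"wz":-0.145},{"wz":-0.145},{"wz":-0.145},{"wz":-0.145},{"wz":-0.145}]'

```text
invalid input at $.moves[0]: expected keys wx, wy, wz, x, y, z, grip
```

```bash
cat >> h.py <<'E'
def tgt(xy,z,axis_deg,label=''):
    """remaining move to TCP xy,z with tool y along axis_deg (mod 180), shift in present tool axes (mm)"""
    from scipy.spatial.transform import Rotation as Ro
    s=sensors.sense(); R=Ro.from_quat(s['tcp_rot']); d=np.array([*xy,z])-s['ee_pos']; yv=R.apply([0,1,0])
    a=np.degrees(np.arctan2(yv[1],yv[0])); dw=(axis_deg-a+90)%180-90
    print(label,'t',s['clock'],'pos',s['ee_pos'].round(4),'yang',a.round(2),'shift',(R.inv().apply(d)*1000).round(1),'wz',round(-np.radians(dw),4),'F',s['contact_force'].round(1),'M',s['moment'].round(2),'gap',round(s['finger_gap'],4),'tilt',R.apply([0,0,1])[:2].round(4),'q7',s['q'][6].round(2))
E
python3 -c "
from h import *
tgt((.513,-.2505),.047,-7.5)"
```

```text
t 0.3 pos [ 0.1725 -0.6006  0.2265] yang -73.97 shift [ 423.9 -242.4  179.6] wz -1.1602 F [ 0.  -0.2  0.1] M [ 0.04  0.   -0.  ] gap 0.0918 tilt [-0.0002  0.0005] q7 -0.08
```

All keys are needed in every row.

Request:
arm_command --moves '[{"x":35.3,"y":-20.2,"z":0,"wx":0,"wy":0,"wz":0,"grip":91.8},{"x":35.3,"y":-20.2,"z":0,"wx":0,"wy":0,"wz":0,"grip":91.8},{"x":35.3,"y":-20.2,"z":0,"wx":0,"wy":0,"wz":0,"grip":91.8},{"x":35.3,"y":-20.2,"z":0,"wx":0,"wy":0,"wz":0,"grip":91.8},{"x":35.3,"y":-20.2,"z":0,"wx":0,"wy":0,"wz":0,"grip":91.8}]'

```text
clock: 0.8
ee_pos: [0.3153, -0.4536, 0.2268]
tcp_rot: [0.99, 0.139, 0.0, 0.0]
contact_force: [0.7, -1.0, 0.2]
finger_gap: 0.0916
grip_force: 0.0
```

Request:
arm_command --moves '[{"x":35.3,"y":-20.2,"z":0,"wx":0,"wy":0,"wz":0,"grip":91.8},{"x":35.3,"y":-20.2,"z":0,"wx":0,"wy":0,"wz":0,"grip":91.8},{"x":35.3,"y":-20.2,"z":0,"wx":0,"wy":0,"wz":0,"grip":91.8},{"x":35.3,"y":-20.2,"z":0,"wx":0,"wy":0,"wz":0,"grip":91.8},{"x":35.3,"y":-20.2,"z":0,"wx":0,"wy":0,"wz":0,"grip":91.8}]'

```text
clock: 1.3
ee_pos: [0.457, -0.3078, 0.2269]
tcp_rot: [0.99, 0.139, 0.0, 0.0]
contact_force: [0.6, -0.7, 0.7]
finger_gap: 0.0919
grip_force: 0.0
```

Request:
arm_command --moves '[{"x":35.3,"y":-20.2,"z":0,"wx":0,"wy":0,"wz":0,"grip":91.8},{"x":35.3,"y":-20.2,"z":0,"wx":0,"wy":0,"wz":0,"grip":91.8},{"x":0,"y":0,"z":0,"wx":0,"wy":0,"wz":-0.145,"grip":91.8},{"x":0,"y":0,"z":0,"wx":0,"wy":0,"wz":-0.145,"grip":91.8},{"x":0,"y":0,"z":0,"wx":0,"wy":0,"wz":-0.145,"grip":91.8}]'

```text
clock: 1.8
ee_pos: [0.513, -0.2503, 0.2266]
tcp_rot: [0.936, 0.353, -0.0, -0.0]
contact_force: [-0.6, -1.0, -0.2]
finger_gap: 0.0918
grip_force: 0.0
```

Request:
arm_command --moves '[{"x":0,"y":0,"z":0,"wx":0,"wy":0,"wz":-0.145,"grip":91.8},{"x":0,"y":0,"z":0,"wx":0,"wy":0,"wz":-0.145,"grip":91.8},{"x":0,"y":0,"z":0,"wx":0,"wy":0,"wz":-0.145,"grip":91.8},{"x":0,"y":0,"z":0,"wx":0,"wy":0,"wz":-0.145,"grip":91.8},{"x":0,"y":0,"z":0,"wx":0,"wy":0,"wz":-0.145,"grip":91.8}]'

```text
clock: 2.3
ee_pos: [0.5127, -0.2508, 0.2267]
tcp_rot: [0.75, 0.661, -0.0, 0.0]
contact_force: [0.3, 0.3, -0.5]
finger_gap: 0.0921
grip_force: 0.0
```

```bash
python3 -c "
from h import *
tgt((.513,-.2505),.047,-7.5)"
```

```text
t 2.3 pos [ 0.5127 -0.2508  0.2267] yang -7.18 shift [  0.4   0.2 179.7] wz 0.0057 F [ 0.3  0.3 -0.5] M [-0.03 -0.09  0.08] gap 0.0921 tilt [-0.0001 -0.0001] q7 0.09
```

Request:
arm_command --moves '[{"x":0.4,"y":0.2,"z":45,"wx":0,"wy":0,"wz":0.005,"grip":91.8},{"x":0,"y":0,"z":45,"wx":0,"wy":0,"wz":0,"grip":91.8},{"x":0,"y":0,"z":40,"wx":0,"wy":0,"wz":0,"grip":91.8},{"x":0,"y":0,"z":30,"wx":0,"wy":0,"wz":0,"grip":91.8},{"x":0,"y":0,"z":10,"wx":0,"wy":0,"wz":0,"grip":91.8}]'

```text
clock: 2.8
ee_pos: [0.511, -0.2498, 0.0537]
tcp_rot: [0.754, 0.657, -0.001, -0.002]
contact_force: [-0.6, -0.8, -0.4]
finger_gap: 0.0916
grip_force: 0.0
```

```bash
python3 -c "
from h import *
tgt((.513,-.2505),.047,-7.5)
save('side','s1',(270,110,390,220),5); print(proj('side',[[.513,-.2505,.066]]))"
```

```text
t 2.8 pos [ 0.511  -0.2498  0.0537] yang -7.8 shift [-0.4  2.1  6.7] wz -0.0052 F [-0.6 -0.8 -0.4] M [-0.03 -0.08  0.02] gap 0.0916 tilt [-0.0046  0.0019] q7 -0.02
[[333.00491439 178.23300804]]
```

View pics/s1.png

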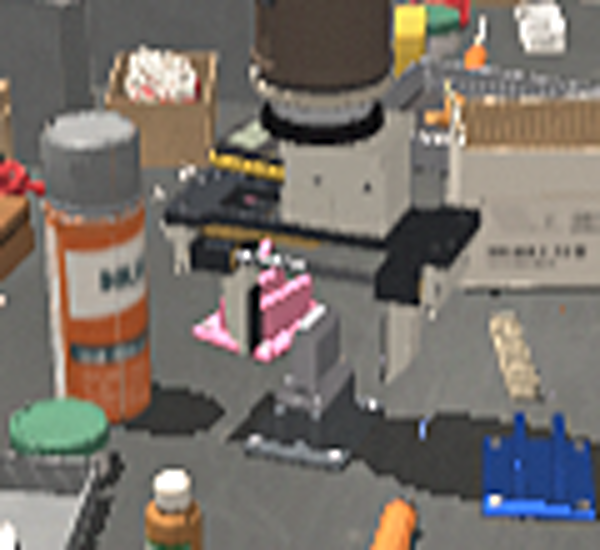

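The open fingers (crop (243,310) and (400,335)) straddle the spanner's grip block at (315,350), well clear of it. I'll close on it.

Request:
arm_command --moves '[{"x":0,"y":0,"z":9,"wx":0,"wy":0,"wz":0,"grip":91.8},{"x":0,"y":0,"z":0,"wx":0,"wy":0,"wz":0,"grip":26},{"x":0,"y":0,"z":0,"wx":0,"wy":0,"wz":0,"grip":26},{"x":0,"y":0,"z":0,"wx":0,"wy":0,"wz":0,"grip":26},{"x":0,"y":0,"z":0,"wx":0,"wy":0,"wz":0,"grip":26}]'

```text
clock: 3.35
ee_pos: [0.5135, -0.2507, 0.0486]
tcp_rot: [0.754, 0.657, 0.0, 0.001]
contact_force: [0.5, -0.4, -0.3]
finger_gap: 0.0647
grip_force: 0.0
```

```bash
python3 -c "
from h import *
tgt((.513,-.2505),.047,-7.5)"
```

```text
t 3.35 pos [ 0.5135 -0.2507  0.0486] yang -7.81 shift [ 0.1 -0.5  1.6] wz -0.0053 F [ 0.5 -0.4 -0.3] M [-0.   -0.02  0.06] gap 0.0647 tilt [ 0.0012 -0.0007] q7 -0.03
```

Request:
arm_command --moves '[{"x":0,"y":0,"z":0,"wx":0,"wy":0,"wz":0,"grip":26},{"x":0,"y":0,"z":0,"wx":0,"wy":0,"wz":0,"grip":26},{"x":0,"y":0,"z":0,"wx":0,"wy":0,"wz":0,"grip":26},{"x":0,"y":0,"z":0,"wx":0,"wy":0,"wz":0,"grip":12},{"x":0,"y":0,"z":0,"wx":0,"wy":0,"wz":0,"grip":10}]'

```text
clock: 3.85
ee_pos: [0.513, -0.2504, 0.0477]
tcp_rot: [0.754, 0.657, -0.0, 0.0]
contact_force: [-0.0, 0.1, -0.9]
finger_gap: 0.0245
grip_force: 0.0
```

Request:
arm_command --moves '[{"x":0,"y":0,"z":0,"wx":0,"wy":0,"wz":0,"grip":10},{"x":0,"y":0,"z":0,"wx":0,"wy":0,"wz":0,"grip":10},{"x":0,"y":0,"z":0,"wx":0,"wy":0,"wz":0,"grip":10},{"x":0,"y":0,"z":0,"wx":0,"wy":0,"wz":0,"grip":10},{"x":0,"y":0,"z":0,"wx":0,"wy":0,"wz":0,"grip":10}]'

```text
clock: 4.35
ee_pos: [0.5131, -0.2504, 0.0477]
tcp_rot: [0.754, 0.657, 0.0, 0.0]
contact_force: [0.9, -0.3, -1.2]
finger_gap: 0.0182
grip_force: 30.0
```

```bash
python3 -c "
from h import *
tgt((.513,-.2505),.047,-7.5)"
```

```text
t 4.35 pos [ 0.5131 -0.2504  0.0477] yang -7.79 shift [-0.1 -0.1  0.7] wz -0.0051 F [ 0.9 -0.3 -1.2] M [-0.07 -0.29 -0.02] gap 0.0182 tilt [ 0.0001 -0.    ] q7 -0.03
```

Request:
arm_command --moves '[{"x":0,"y":0,"z":-10,"wx":0,"wy":0,"wz":0,"grip":10},{"x":0,"y":0,"z":-20,"wx":0,"wy":0,"wz":0,"grip":10},{"x":0,"y":0,"z":-30,"wx":0,"wy":0,"wz":0,"grip":10},{"x":0,"y":0,"z":-30,"wx":0,"wy":0,"wz":0,"grip":10},{"x":0,"y":0,"z":-20,"wx":0,"wy":0,"wz":0,"grip":10}]'

```text
clock: 4.85
ee_pos: [0.5133, -0.2504, 0.1603]
tcp_rot: [0.754, 0.657, 0.0, 0.001]
contact_force: [-0.1, -0.2, -1.2]
finger_gap: 0.0178
grip_force: 30.0
```

Request:
arm_command --moves '[{"x":15.3,"y":-4,"z":0,"wx":0,"wy":0,"wz":0,"grip":10},{"x":35,"y":-10,"z":0,"wx":0,"wy":0,"wz":0,"grip":10},{"x":35,"y":-10,"z":0,"wx":0,"wy":0,"wz":0,"grip":10},{"x":35,"y":-10,"z":0,"wx":0,"wy":0,"wz":0,"grip":10},{"x":35,"y":-10,"z":0,"wx":0,"wy":0,"wz":0,"grip":10}]'

```text
clock: 5.35
ee_pos: [0.4888, -0.0883, 0.1569]
tcp_rot: [0.753, 0.658, -0.001, -0.001]
contact_force: [0.5, 0.4, -2.2]
finger_gap: 0.0179
grip_force: 30.0
```

Request:
arm_command --moves '[{"x":35,"y":-10,"z":0,"wx":0,"wy":0,"wz":0,"grip":10},{"x":35,"y":-10,"z":0,"wx":0,"wy":0,"wz":0,"grip":10},{"x":35,"y":-10,"z":0,"wx":0,"wy":0,"wz":0,"grip":10},{"x":35,"y":-10,"z":0,"wx":0,"wy":0,"wz":0,"grip":10},{"x":25,"y":-7,"z":0,"wx":0,"wy":0,"wz":0,"grip":10}]'

```text
clock: 5.85
ee_pos: [0.4641, 0.0823, 0.1571]
tcp_rot: [0.753, 0.658, -0.001, -0.001]
contact_force: [0.6, -1.4, -2.4]
finger_gap: 0.018
grip_force: 30.0
```

Request:
arm_command --moves '[{"x":10,"y":-3,"z":0,"wx":0,"wy":0,"wz":0,"grip":10},{"x":0,"y":0,"z":0,"wx":0,"wy":0,"wz":0.135,"grip":10},{"x":0,"y":0,"z":0,"wx":0,"wy":0,"wz":0.134,"grip":10},{"x":0,"y":0,"z":10,"wx":0,"wy":0,"wz":0,"grip":10},{"x":0,"y":0,"z":0,"wx":0,"wy":0,"wz":0,"grip":10}]'

```text
clock: 6.35
ee_pos: [0.4633, 0.0889, 0.146]
tcp_rot: [0.834, 0.552, -0.001, -0.0]
contact_force: [-0.1, -0.2, -1.9]
finger_gap: 0.018
grip_force: 30.0
```

```bash
python3 -c "
from h import *
tgt((.4648,.0896),.0677,-23.2)
save('side','s2',(275,170,375,270),6)
s=sensors.sense()['ee_pos']; import numpy as np
a=np.radians(66.8); u=np.array([np.cos(a),np.sin(a),0])
for k in(-22,22): print(proj('side',[s+u*k/1000-[0,0,.0237]]))"
```

```text
t 6.35 pos [0.4633 0.0889 0.146 ] yang -23.0 shift [ 1.4  1.2 78.3] wz 0.0035 F [-0.1 -0.2 -1.9] M [-0.01  0.01 -0.01] gap 0.018 tilt [-0.0028 -0.0011] q7 -0.89
[[326.87953509 219.17156404]]
[[316.05646457 227.20456691]]
```

View pics/s2.png

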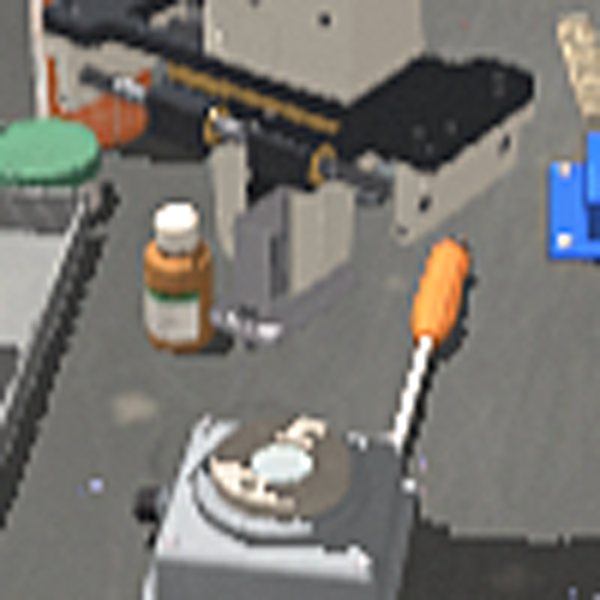

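The spanner is held upright at crop (270,290), above the ring at (280,465). It is clear of the bottle.

Request:
arm_command --moves '[{"x":1.4,"y":1.2,"z":20,"wx":0,"wy":0,"wz":0.003,"grip":10},{"x":0,"y":0,"z":20,"wx":0,"wy":0,"wz":0,"grip":10},{"x":0,"y":0,"z":14,"wx":0,"wy":0,"wz":0,"grip":10},{"x":0,"y":0,"z":5,"wx":0,"wy":0,"wz":0,"grip":10},{"x":0,"y":0,"z":0,"wx":0,"wy":0,"wz":0,"grip":10}]'

```text
clock: 6.9
ee_pos: [0.4659, 0.0901, 0.0882]
tcp_rot: [0.835, 0.55, -0.001, -0.0]
contact_force: [-0.4, -0.4, -2.1]
finger_gap: 0.0181
grip_force: 30.0
```

```bash
python3 -c "
from h import *
tgt((.4648,.0896),.0677,-23.2)
save('side','s3',(285,200,365,260),10)
s=sensors.sense()['ee_pos']
a=np.radians(66.8); u=np.array([np.cos(a),np.sin(a),0])
print('pins',(proj('side',[s+u*k/1000-[0,0,.0237] for k in (-22,22)])-[285,200])*10)
c=np.array([.4648,.0896,.052])
print('holes',(proj('side',[c+u*k/1000 for k in (-22,22)])-[285,200])*10)"
```

```text
t 6.9 pos [0.4659 0.0901 0.0882] yang -23.3 shift [-0.9 -0.7 20.5] wz -0.0018 F [-0.4 -0.4 -2.1] M [-0.06 -0.02 -0.01] gap 0.0181 tilt [-0.0016 -0.0003] q7 -0.96
pins [[407.78202415 378.29829627]
 [302.2655516  461.73582511]]
holes [[414.5065677  418.14605189]
 [309.89163996 502.15820674]]
```

View pics/s3.png

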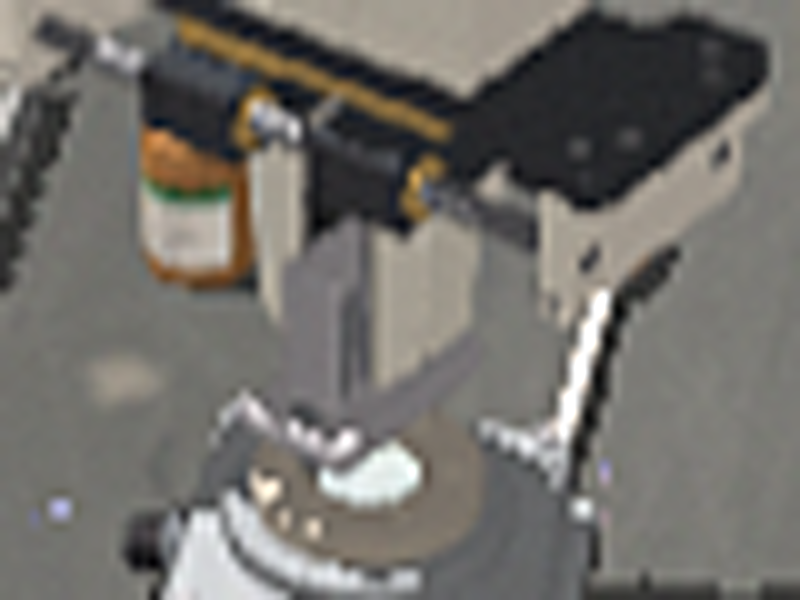

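Request:
arm_command --moves '[{"x":-0.9,"y":-0.7,"z":5,"wx":0,"wy":0,"wz":0,"grip":10},{"x":0,"y":0,"z":4,"wx":0,"wy":0,"wz":0,"grip":10},{"x":0,"y":0,"z":0,"wx":0,"wy":0,"wz":0,"grip":10},{"x":0,"y":0,"z":0,"wx":0,"wy":0,"wz":0,"grip":10}]'

```text
clock: 7.35
ee_pos: [0.4654, 0.0898, 0.0798]
tcp_rot: [0.836, 0.549, -0.0, 0.0]
contact_force: [-0.6, 0.5, -1.3]
finger_gap: 0.0178
grip_force: 30.0
```

```bash
python3 -c "
from h import *
tgt((.4648,.0896),.0677,-23.2)"
```

```text
t 7.35 pos [0.4654 0.0898 0.0798] yang -23.38 shift [-0.5 -0.4 12.1] wz -0.0031 F [-0.6  0.5 -1.3] M [-0.06 -0.09  0.01] gap 0.0178 tilt [ 0.     -0.0001] q7 -0.97
```

Request:
arm_command --moves '[{"x":-0.5,"y":-0.4,"z":2,"wx":0,"wy":0,"wz":-0.003,"grip":10},{"x":0,"y":0,"z":1,"wx":0,"wy":0,"wz":0,"grip":10},{"x":0,"y":0,"z":1,"wx":0,"wy":0,"wz":0,"grip":10},{"x":0,"y":0,"z":1,"wx":0,"wy":0,"wz":0,"grip":10},{"x":0,"y":0,"z":0,"wx":0,"wy":0,"wz":0,"grip":10}]'

```text
clock: 7.85
ee_pos: [0.4648, 0.0895, 0.0746]
tcp_rot: [0.835, 0.55, -0.0, -0.0]
contact_force: [0.7, -0.8, -2.6]
finger_gap: 0.018
grip_force: 30.0
```

```bash
python3 -c "
from h import *
tgt((.4648,.0896),.0677,-23.2)"
```

```text
t 7.85 pos [0.4648 0.0895 0.0746] yang -23.21 shift [0.1 0.  6.9] wz -0.0001 F [ 0.7 -0.8 -2.6] M [-0.02 -0.05  0.03] gap 0.018 tilt [-0.0002 -0.0001] q7 -0.97
```

Request:
arm_command --moves '[{"x":0,"y":0,"z":1,"wx":0,"wy":0,"wz":0,"grip":10},{"x":0,"y":0,"z":1,"wx":0,"wy":0,"wz":0,"grip":10},{"x":0,"y":0,"z":0,"wx":0,"wy":0,"wz":0,"grip":10}]'

```text
clock: 8.15
ee_pos: [0.4647, 0.0895, 0.0726]
tcp_rot: [0.835, 0.55, -0.0, 0.0]
contact_force: [-0.7, -0.4, -2.4]
finger_gap: 0.018
grip_force: 30.0
```

```bash
python3 -c "
from h import *
tgt((.4648,.0896),.0677,-23.2)"
```

```text
t 8.15 pos [0.4647 0.0895 0.0726] yang -23.21 shift [0.1 0.  4.9] wz -0.0001 F [-0.7 -0.4 -2.4] M [-0.07 -0.07  0.02] gap 0.018 tilt [-0.0002 -0.0001] q7 -0.98
```

Request:
arm_command --moves '[{"x":0,"y":0,"z":1.5,"wx":0,"wy":0,"wz":0,"grip":10},{"x":0,"y":0,"z":1.5,"wx":0,"wy":0,"wz":0,"grip":10},{"x":0,"y":0,"z":1.2,"wx":0,"wy":0,"wz":0,"grip":10},{"x":0,"y":0,"z":0,"wx":0,"wy":0,"wz":0,"grip":10}]'

```text
clock: 8.55
ee_pos: [0.4647, 0.0895, 0.0683]
tcp_rot: [0.835, 0.55, -0.0, -0.0]
contact_force: [0.8, 0.4, -1.7]
finger_gap: 0.0178
grip_force: 30.0
```

```bash
python3 -c "
from h import *
tgt((.4648,.0896),.0677,-23.2)"
```

```text
t 8.55 pos [0.4647 0.0895 0.0683] yang -23.21 shift [0.2 0.1 0.6] wz -0.0002 F [ 0.8  0.4 -1.7] M [-0.01 -0.07 -0.02] gap 0.0178 tilt [-0.0004 -0.0001] q7 -0.98
```

Request:
arm_command --moves '[{"x":0,"y":0,"z":0.5,"wx":0,"wy":0,"wz":0,"grip":10},{"x":0,"y":0,"z":0.3,"wx":0,"wy":0,"wz":0,"grip":10},{"x":0,"y":0,"z":0.2,"wx":0,"wy":0,"wz":0,"grip":10},{"x":0,"y":0,"z":0,"wx":0,"wy":0,"wz":0,"grip":10}]'

```text
clock: 8.95
ee_pos: [0.4648, 0.0896, 0.0676]
tcp_rot: [0.835, 0.55, 0.0, 0.0]
contact_force: [-2.1, -0.5, 0.7]
finger_gap: 0.0177
grip_force: 30.0
```

```bash
python3 -c "
from h import *
tgt((.4648,.0896),.0677,-23.2)"
```

```text
t 8.95 pos [0.4648 0.0896 0.0676] yang -23.21 shift [ 0.  -0.1 -0.1] wz -0.0002 F [-2.1 -0.5  0.7] M [-0.03  0.09  0.04] gap 0.0177 tilt [ 0.0001 -0.0001] q7 -0.98
```

Request:
arm_command --moves '[{"x":0,"y":0,"z":0.3,"wx":0,"wy":0,"wz":0,"grip":10},{"x":0,"y":0,"z":0,"wx":0,"wy":0,"wz":0.05,"grip":10},{"x":0,"y":0,"z":0,"wx":0,"wy":0,"wz":0.05,"grip":10},{"x":0,"y":0,"z":0,"wx":0,"wy":0,"wz":0.05,"grip":10},{"x":0,"y":0,"z":0,"wx":0,"wy":0,"wz":0.05,"grip":10}]'

```text
clock: 9.45
ee_pos: [0.4651, 0.0897, 0.0676]
tcp_rot: [0.886, 0.464, 0.0, 0.0]
contact_force: [-1.3, -0.8, 4.4]
finger_gap: 0.0178
grip_force: 30.0
```

```bash
python3 -c "
from h import *
tgt((.4648,.0896),.0677,-23.2)"
```

```text
t 9.45 pos [0.4651 0.0897 0.0676] yang -34.74 shift [-0.3 -0.2 -0.1] wz -0.2015 F [-1.3 -0.8  4.4] M [-0.06  0.28  0.28] gap 0.0178 tilt [0.0008 0.    ] q7 -1.15
```

Request:
arm_command --moves '[{"x":0,"y":0,"z":0,"wx":0,"wy":0,"wz":0.06,"grip":10},{"x":0,"y":0,"z":0,"wx":0,"wy":0,"wz":0.06,"grip":10},{"x":0,"y":0,"z":0,"wx":0,"wy":0,"wz":0.06,"grip":10},{"x":0,"y":0,"z":0,"wx":0,"wy":0,"wz":0.06,"grip":10},{"x":0,"y":0,"z":0,"wx":0,"wy":0,"wz":0.06,"grip":10}]'

```text
clock: 9.95
ee_pos: [0.4649, 0.0899, 0.0676]
tcp_rot: [0.945, 0.326, 0.0, 0.0]
contact_force: [-2.2, -0.1, 4.9]
finger_gap: 0.0179
grip_force: 30.0
```

```bash
python3 -c "
from h import *
tgt((.4648,.0896),.0677,-23.2)"
```

```text
t 9.95 pos [0.4649 0.0899 0.0676] yang -51.95 shift [-0.3  0.1 -0.1] wz -0.5017 F [-2.2 -0.1  4.9] M [0.05 0.47 0.34] gap 0.0179 tilt [0.0006 0.0002] q7 -1.4
```

Request:
arm_command --moves '[{"x":0,"y":0,"z":0,"wx":0,"wy":0,"wz":0.04,"grip":10},{"x":0,"y":0,"z":0,"wx":0,"wy":0,"wz":0.04,"grip":10},{"x":0,"y":0,"z":0,"wx":0,"wy":0,"wz":0.04,"grip":10}]'

```text
clock: 10.25
ee_pos: [0.4649, 0.0899, 0.0676]
tcp_rot: [0.963, 0.269, 0.0, -0.0]
contact_force: [-2.6, 1.0, 6.4]
finger_gap: 0.0177
grip_force: 30.0
```

```bash
python3 -c "
from h import *
tgt((.4648,.0896),.0677,-23.2)"
```

```text
t 10.25 pos [0.4649 0.0899 0.0676] yang -58.77 shift [-0.2  0.2 -0.1] wz -0.6207 F [-2.6  1.   6.4] M [0.12 0.48 0.31] gap 0.0177 tilt [0.0005 0.0001] q7 -1.49
```

Request:
arm_command --moves '[{"x":0,"y":0,"z":0,"wx":0,"wy":0,"wz":0.03,"grip":10},{"x":0,"y":0,"z":0,"wx":0,"wy":0,"wz":0.03,"grip":10},{"x":0,"y":0,"z":0,"wx":0,"wy":0,"wz":0.03,"grip":10}]'

```text
clock: 10.55
ee_pos: [0.4649, 0.09, 0.0676]
tcp_rot: [0.974, 0.226, 0.0, -0.0]
contact_force: [-1.6, 0.3, 6.3]
finger_gap: 0.0178
grip_force: 30.0
```

```bash
python3 -c "
from h import *
tgt((.4648,.0896),.0677,-23.2)"
```

```text
t 10.55 pos [0.4649 0.09   0.0676] yang -63.9 shift [-0.3  0.3 -0.1] wz -0.7103 F [-1.6  0.3  6.3] M [0.12 0.52 0.3 ] gap 0.0178 tilt [0.0005 0.0003] q7 -1.57
```

Request:
arm_command --moves '[{"x":0,"y":0,"z":0,"wx":0,"wy":0,"wz":0.03,"grip":10},{"x":0,"y":0,"z":0,"wx":0,"wy":0,"wz":0.03,"grip":10}]'

```text
clock: 10.75
ee_pos: [0.4649, 0.09, 0.0676]
tcp_rot: [0.981, 0.196, 0.0, -0.0]
contact_force: [-1.6, 0.7, 4.5]
finger_gap: 0.0181
grip_force: 30.0
```

```bash
python3 -c "
from h import *
tgt((.4648,.0896),.0677,-23.2)"
```

```text
t 10.75 pos [0.4649 0.09   0.0676] yang -67.34 shift [-0.2  0.3 -0.1] wz -0.7703 F [-1.6  0.7  4.5] M [0.22 0.51 0.3 ] gap 0.0181 tilt [0.0004 0.0003] q7 -1.62
```

Request:
arm_command --moves '[{"x":0,"y":0,"z":0,"wx":0,"wy":0,"wz":0.03,"grip":10},{"x":0,"y":0,"z":0,"wx":0,"wy":0,"wz":0.03,"grip":10}]'

```text
clock: 10.95
ee_pos: [0.4648, 0.0901, 0.0676]
tcp_rot: [0.986, 0.167, 0.0, -0.0]
contact_force: [-2.3, 0.7, 5.8]
finger_gap: 0.0181
grip_force: 30.0
```

```bash
python3 -c "
from h import *
tgt((.4648,.0896),.0677,-23.2)"
```

```text
t 10.95 pos [0.4648 0.0901 0.0676] yang -70.77 shift [-0.2  0.4 -0.1] wz -0.8302 F [-2.3  0.7  5.8] M [0.23 0.56 0.35] gap 0.0181 tilt [0.0004 0.0003] q7 -1.67
```

Request:
arm_command --moves '[{"x":0,"y":0,"z":0,"wx":0,"wy":0,"wz":0.02,"grip":10},{"x":0,"y":0,"z":0,"wx":0,"wy":0,"wz":0.02,"grip":10}]'

```text
clock: 11.15
ee_pos: [0.4648, 0.0901, 0.0676]
tcp_rot: [0.989, 0.148, 0.0, -0.0]
contact_force: [-2.8, 0.3, 6.4]
finger_gap: 0.0177
grip_force: 30.0
```

Request:
arm_command --moves '[{"x":0,"y":0,"z":0,"wx":0,"wy":0,"wz":0.02,"grip":10},{"x":0,"y":0,"z":0,"wx":0,"wy":0,"wz":0,"grip":10}]'

```text
clock: 11.35
ee_pos: [0.4649, 0.0901, 0.0676]
tcp_rot: [0.99, 0.138, 0.0, -0.0]
contact_force: [-1.4, 0.6, 4.6]
finger_gap: 0.0182
grip_force: 30.0
```

```bash
python3 -c "
from h import *
tgt((.4648,.0896),.0677,-23.2)"
```

```text
t 11.35 pos [0.4649 0.0901 0.0676] yang -74.16 shift [-0.2  0.5 -0.1] wz -0.8895 F [-1.4  0.6  4.6] M [0.1  0.53 0.35] gap 0.0182 tilt [0.0005 0.0003] q7 -1.72
```

Request:
arm_command --moves '[{"x":0,"y":0,"z":0,"wx":0,"wy":0,"wz":0.02,"grip":10},{"x":0,"y":0,"z":0,"wx":0,"wy":0,"wz":0.02,"grip":10}]'

```text
clock: 11.55
ee_pos: [0.4649, 0.0901, 0.0676]
tcp_rot: [0.993, 0.118, 0.0, -0.0]
contact_force: [-2.4, 0.7, 5.4]
finger_gap: 0.0182
grip_force: 30.8
```

```bash
python3 -c "
from h import *
tgt((.4648,.0896),.0677,-23.2)"
```

```text
t 11.55 pos [0.4649 0.0901 0.0676] yang -76.4 shift [-0.2  0.5 -0.1] wz -0.9285 F [-2.4  0.7  5.4] M [0.22 0.46 0.89] gap 0.0182 tilt [0.0006 0.0002] q7 -1.75
```

Request:
arm_command --moves '[{"x":0,"y":0,"z":0,"wx":0,"wy":0,"wz":0.02,"grip":10},{"x":0,"y":0,"z":0,"wx":0,"wy":0,"wz":0,"grip":10}]'

```text
clock: 11.75
ee_pos: [0.4651, 0.0901, 0.0676]
tcp_rot: [0.994, 0.108, 0.0, -0.0]
contact_force: [-1.3, 0.9, 5.6]
finger_gap: 0.0181
grip_force: 31.1
```

```bash
python3 -c "
from h import *
tgt((.4648,.0896),.0677,-23.2)"
```

```text
t 11.75 pos [0.4651 0.0901 0.0676] yang -77.58 shift [-0.4  0.5 -0.1] wz -0.9492 F [-1.3  0.9  5.6] M [0.26 0.4  0.89] gap 0.0181 tilt [0.0009 0.0003] q7 -1.76
```

Request:
arm_command --moves '[{"x":0,"y":0,"z":0,"wx":0,"wy":0,"wz":-0.03,"grip":10},{"x":0,"y":0,"z":0,"wx":0,"wy":0,"wz":-0.02,"grip":10},{"x":0,"y":0,"z":0,"wx":0,"wy":0,"wz":0,"grip":10}]'

```text
clock: 12.05
ee_pos: [0.4651, 0.0901, 0.0676]
tcp_rot: [0.991, 0.133, 0.0, -0.0]
contact_force: [-1.8, 1.1, 5.4]
finger_gap: 0.0182
grip_force: 29.8
```

```bash
python3 -c "
from h import *
tgt((.4648,.0896),.0677,-23.2)"
```

```text
t 12.05 pos [0.4651 0.0901 0.0676] yang -74.73 shift [-0.4  0.4 -0.1] wz -0.8994 F [-1.8  1.1  5.4] M [0.36 0.35 0.2 ] gap 0.0182 tilt [0.0008 0.0007] q7 -1.72
```

Request:
arm_command --moves '[{"x":0,"y":0,"z":-2,"wx":0,"wy":0,"wz":-0.01,"grip":10},{"x":0,"y":0,"z":-4,"wx":0,"wy":0,"wz":0,"grip":10},{"x":0,"y":0,"z":-10,"wx":0,"wy":0,"wz":0,"grip":10},{"x":0,"y":0,"z":-30,"wx":0,"wy":0,"wz":0,"grip":10},{"x":0,"y":0,"z":-40,"wx":0,"wy":0,"wz":0,"grip":10}]'

```text
clock: 12.55
ee_pos: [0.4636, 0.0888, 0.1535]
tcp_rot: [0.991, 0.137, -0.002, 0.0]
contact_force: [0.5, 0.7, -2.2]
finger_gap: 0.0178
grip_force: 29.8
```

Request:
arm_command --moves '[{"x":0,"y":0,"z":-6,"wx":0,"wy":0,"wz":-0.14,"grip":10},{"x":0,"y":0,"z":0,"wx":0,"wy":0,"wz":-0.14,"grip":10},{"x":0,"y":0,"z":0,"wx":0,"wy":0,"wz":-0.14,"grip":10},{"x":0,"y":0,"z":0,"wx":0,"wy":0,"wz":-0.14,"grip":10},{"x":0,"y":0,"z":0,"wx":0,"wy":0,"wz":-0.14,"grip":10}]'

```text
clock: 13.05
ee_pos: [0.4649, 0.089, 0.16]
tcp_rot: [0.882, 0.471, 0.0, 0.0]
contact_force: [0.1, 1.1, -1.8]
finger_gap: 0.0177
grip_force: 29.8
```

Request:
arm_command --moves '[{"x":0,"y":0,"z":0,"wx":0,"wy":0,"wz":-0.14,"grip":10},{"x":0,"y":0,"z":0,"wx":0,"wy":0,"wz":-0.14,"grip":10},{"x":0,"y":0,"z":0,"wx":0,"wy":0,"wz":-0.14,"grip":10},{"x":0,"y":0,"z":0,"wx":0,"wy":0,"wz":0,"grip":10}]'

```text
clock: 13.45
ee_pos: [0.4648, 0.089, 0.1598]
tcp_rot: [0.766, 0.643, -0.0, 0.0]
contact_force: [0.4, -0.1, -1.6]
finger_gap: 0.0177
grip_force: 29.8
```

```bash
python3 -c "
from h import *
tgt((.5131,-.2504),.0477,-7.8)"
```

```text
t 13.45 pos [0.4648 0.089  0.1598] yang -9.96 shift [-325.9  106.2  112.3] wz -0.0377 F [ 0.4 -0.1 -1.6] M [ 0.03 -0.1   0.  ] gap 0.0177 tilt [ 0.0003 -0.0004] q7 -0.64
```

Request:
arm_command --moves '[{"x":-15.9,"y":5.2,"z":0,"wx":0,"wy":0,"wz":0,"grip":10},{"x":-35,"y":11.4,"z":0,"wx":0,"wy":0,"wz":0,"grip":10},{"x":-35,"y":11.4,"z":0,"wx":0,"wy":0,"wz":0,"grip":10},{"x":-35,"y":11.4,"z":0,"wx":0,"wy":0,"wz":0,"grip":10},{"x":-35,"y":11.4,"z":0,"wx":0,"wy":0,"wz":0,"grip":10}]'

```text
clock: 13.95
ee_pos: [0.4877, -0.0746, 0.1598]
tcp_rot: [0.768, 0.641, 0.0, 0.0]
contact_force: [0.2, 0.6, -2.6]
finger_gap: 0.018
grip_force: 29.8
```

Request:
arm_command --moves '[{"x":-35,"y":11.4,"z":0,"wx":0,"wy":0,"wz":0,"grip":10},{"x":-35,"y":11.4,"z":0,"wx":0,"wy":0,"wz":0,"grip":10},{"x":-35,"y":11.4,"z":0,"wx":0,"wy":0,"wz":0,"grip":10},{"x":-35,"y":11.4,"z":0,"wx":0,"wy":0,"wz":0,"grip":10},{"x":-20,"y":6.5,"z":0,"wx":0,"wy":0,"wz":0,"grip":10}]'

```text
clock: 14.45
ee_pos: [0.5107, -0.2435, 0.1596]
tcp_rot: [0.769, 0.639, -0.001, 0.001]
contact_force: [0.3, 0.5, -2.6]
finger_gap: 0.0179
grip_force: 29.8
```

Request:
arm_command --moves '[{"x":-10,"y":3.2,"z":0,"wx":0,"wy":0,"wz":-0.02,"grip":10},{"x":0,"y":0,"z":0,"wx":0,"wy":0,"wz":0,"grip":10},{"x":0,"y":0,"z":30,"wx":0,"wy":0,"wz":0,"grip":10},{"x":0,"y":0,"z":20,"wx":0,"wy":0,"wz":0,"grip":10},{"x":0,"y":0,"z":0,"wx":0,"wy":0,"wz":0,"grip":10}]'

```text
clock: 14.95
ee_pos: [0.5106, -0.2482, 0.1071]
tcp_rot: [0.76, 0.65, -0.001, -0.002]
contact_force: [-0.3, 0.0, -1.7]
finger_gap: 0.0181
grip_force: 29.8
```

```bash
python3 - <<'E'
from h import *
tgt((.5131,-.2504),.0477,-7.8)
a=save('top','t4',(227,209,267,239),10); b=save('side','s4',(295,135,375,195),10)
f=lambda im,x,y,w,h:cv2.resize(im[y:y+h,x:x+w],(400,300),interpolation=cv2.INTER_CUBIC)
m=np.vstack([np.hstack([f(a,227,209,40,30),f(a,340,180,60,45)]),np.hstack([f(b,295,230,56,42),f(b,306,160,56,42)])])
cv2.imwrite('pics/mos2.png',m[:,:,::-1])
E
```

```text
t 14.95 pos [ 0.5106 -0.2482  0.1071] yang -8.99 shift [-1.9  3.1 59.4] wz -0.0207 F [-0.3  0.  -1.7] M [-0.01 -0.1   0.04] gap 0.0181 tilt [-0.0046  0.002 ] q7 0.05
```

View pics/mos2.png

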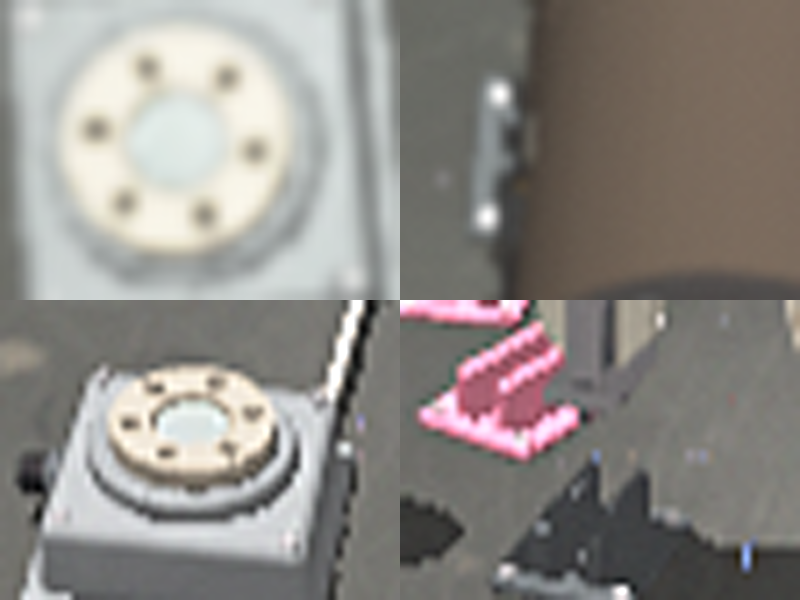

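The ring (top left) has turned and its six holes are clean. The spanner hangs upright over the grey rest (bottom right, around (600,390)). Next I'll measure how far the ring turned.

```bash
python3 - <<'E'
from m import *
np.set_printoptions(precision=4,suppress=True)
A=np.load('pics/t4.npy');b=np.load('pics/s4.npy')
t2=P([148,228,255,205,125,96],[69,78,150,214,203,129],227,209,10)
s2=P([155,216,254,230,166,130],[88,82,113,149,154,123],295,230,400/56)
for n,im,g,r in(('top',A,t2,2.6),('side',b,s2,2.3)):
    for G in (g,holes(n,im,g,r)): print(n,*fit(plane(n,G,.051)))
E
```

```text
top [0.4643 0.0903] [0.0214 0.0219 0.0217 0.0219 0.0218 0.0222] 20.985294073002162
top [0.4641 0.0904] [0.0214 0.0218 0.0218 0.0224 0.0216 0.0222] 20.938346362717795
side [0.4647 0.0887] [0.0224 0.023  0.0226 0.0227 0.0227 0.0224] 21.28465898970029
side [0.4651 0.0887] [0.023  0.0232 0.0224 0.0229 0.0228 0.0222] 21.297312420884904
```

The ring turned about 46° clockwise, consistent with being at the stop; torque there was 0.9 N m against 0.3 N m while turning. Next I'll settle the arm and lower the spanner onto the rest.

Request:
arm_command --moves '[{"x":0,"y":0,"z":0,"wx":0,"wy":0,"wz":-0.02,"grip":10},{"x":0,"y":0,"z":0,"wx":0,"wy":0,"wz":0,"grip":10},{"x":0,"y":0,"z":0,"wx":0,"wy":0,"wz":0,"grip":10}]'

```text
clock: 15.35
ee_pos: [0.513, -0.25, 0.1101]
tcp_rot: [0.753, 0.658, 0.0, 0.001]
contact_force: [-0.3, -0.2, -1.9]
finger_gap: 0.0181
grip_force: 29.8
```

```bash
python3 - <<'E'
from h import *
tgt((.5131,-.2504),.0477,-7.8)
save('side','s5',(315,150,355,180),20)
E
```

```text
t 15.35 pos [ 0.513  -0.25    0.1101] yang -7.76 shift [-0.4  0.1 62.4] wz 0.0007 F [-0.3 -0.2 -1.9] M [ 0.03 -0.17  0.04] gap 0.0181 tilt [ 0.0013 -0.0006] q7 0.07
```

View pics/s5.png

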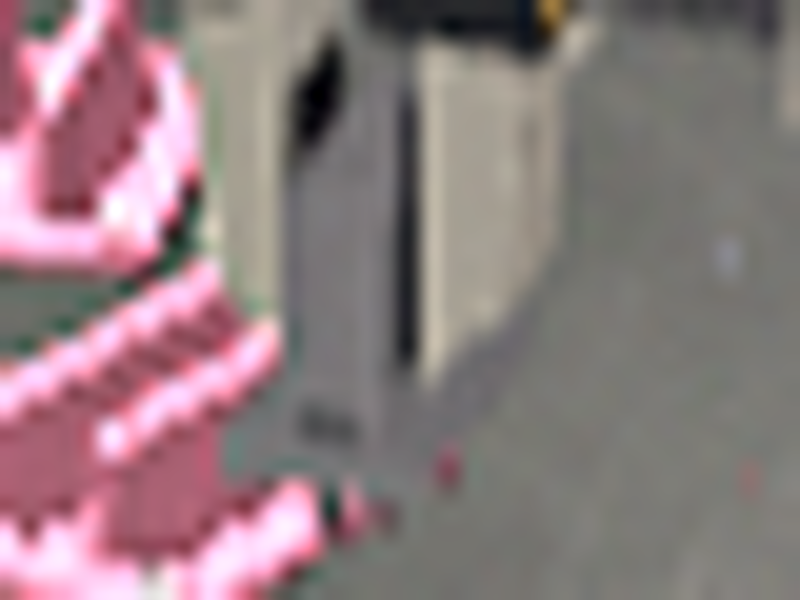

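The grip block at crop (340,280) hangs upright between the fingers with no visible skew.

Request:
arm_command --moves '[{"x":-0.3,"y":0,"z":15,"wx":0,"wy":0,"wz":0,"grip":10},{"x":0,"y":0,"z":15,"wx":0,"wy":0,"wz":0,"grip":10},{"x":0,"y":0,"z":12,"wx":0,"wy":0,"wz":0,"grip":10},{"x":0,"y":0,"z":8,"wx":0,"wy":0,"wz":0,"grip":10},{"x":0,"y":0,"z":0,"wx":0,"wy":0,"wz":0,"grip":10}]'

```text
clock: 15.9
ee_pos: [0.5118, -0.2499, 0.0582]
tcp_rot: [0.753, 0.658, -0.0, -0.001]
contact_force: [0.8, -0.7, -2.6]
finger_gap: 0.0178
grip_force: 29.8
```

Request:
arm_command --moves '[{"x":0,"y":0,"z":4,"wx":0,"wy":0,"wz":0,"grip":10},{"x":0,"y":0,"z":3,"wx":0,"wy":0,"wz":0,"grip":10},{"x":0,"y":0,"z":2,"wx":0,"wy":0,"wz":0,"grip":10},{"x":0,"y":0,"z":0,"wx":0,"wy":0,"wz":0,"grip":10},{"x":0,"y":0,"z":0,"wx":0,"wy":0,"wz":0,"grip":10}]'

```text
clock: 16.4
ee_pos: [0.5126, -0.2502, 0.0504]
tcp_rot: [0.753, 0.658, 0.0, 0.0]
contact_force: [0.1, -0.3, -2.1]
finger_gap: 0.0177
grip_force: 29.8
```

```bash
python3 -c "
from h import *
tgt((.5131,-.2504),.0477,-7.8)"
```

```text
t 16.4 pos [ 0.5126 -0.2502  0.0504] yang -7.74 shift [-0.1  0.5  2.7] wz 0.001 F [ 0.1 -0.3 -2.1] M [-0.04 -0.12  0.07] gap 0.0177 tilt [ 0.0002 -0.0001] q7 0.04
```

Request:
arm_command --moves '[{"x":0,"y":0.4,"z":1,"wx":0,"wy":0,"wz":0,"grip":10},{"x":0,"y":0,"z":1,"wx":0,"wy":0,"wz":0,"grip":10},{"x":0,"y":0,"z":0.7,"wx":0,"wy":0,"wz":0,"grip":10},{"x":0,"y":0,"z":0,"wx":0,"wy":0,"wz":0,"grip":10},{"x":0,"y":0,"z":0,"wx":0,"wy":0,"wz":0,"grip":10}]'

```text
clock: 16.9
ee_pos: [0.5129, -0.2503, 0.0477]
tcp_rot: [0.753, 0.658, 0.0, 0.0]
contact_force: [-1.3, 0.0, 1.8]
finger_gap: 0.0178
grip_force: 29.8
```

```bash
python3 -c "
from h import *
tgt((.5131,-.2504),.0477,-7.8)"
```

```text
t 16.9 pos [ 0.5129 -0.2503  0.0477] yang -7.74 shift [-0.1  0.2  0. ] wz 0.001 F [-1.3  0.   1.8] M [0.09 0.2  0.  ] gap 0.0178 tilt [ 0.0002 -0.0002] q7 0.04
```

Request:
arm_command --moves '[{"x":0,"y":0,"z":0,"wx":0,"wy":0,"wz":0,"grip":24},{"x":0,"y":0,"z":0,"wx":0,"wy":0,"wz":0,"grip":50},{"x":0,"y":0,"z":0,"wx":0,"wy":0,"wz":0,"grip":50},{"x":0,"y":0,"z":0,"wx":0,"wy":0,"wz":0,"grip":50},{"x":0,"y":0,"z":0,"wx":0,"wy":0,"wz":0,"grip":50}]'

```text
clock: 17.4
ee_pos: [0.5129, -0.2502, 0.0475]
tcp_rot: [0.753, 0.658, 0.0, 0.0]
contact_force: [0.2, 0.0, 0.8]
finger_gap: 0.0486
grip_force: 0.0
```

Request:
arm_command --moves '[{"x":0,"y":0,"z":-10,"wx":0,"wy":0,"wz":0,"grip":50},{"x":0,"y":0,"z":-30,"wx":0,"wy":0,"wz":0,"grip":50},{"x":0,"y":0,"z":-40,"wx":0,"wy":0,"wz":0,"grip":50},{"x":0,"y":0,"z":-40,"wx":0,"wy":0,"wz":0,"grip":50},{"x":0,"y":0,"z":-40,"wx":0,"wy":0,"wz":0,"grip":50}]'

```text
clock: 17.9
ee_pos: [0.5127, -0.25, 0.21]
tcp_rot: [0.753, 0.658, 0.0, 0.0]
contact_force: [1.0, -1.1, -0.4]
finger_gap: 0.0499
grip_force: 0.0
```

Request:
arm_command --moves '[{"x":-35,"y":0,"z":0,"wx":0,"wy":0,"wz":0,"grip":50},{"x":-35,"y":0,"z":0,"wx":0,"wy":0,"wz":0,"grip":50},{"x":-35,"y":0,"z":0,"wx":0,"wy":0,"wz":0,"grip":50},{"x":-35,"y":0,"z":0,"wx":0,"wy":0,"wz":0,"grip":50},{"x":-35,"y":0,"z":0,"wx":0,"wy":0,"wz":0,"grip":50}]'

```text
clock: 18.4
ee_pos: [0.489, -0.4249, 0.2085]
tcp_rot: [0.753, 0.658, 0.0, 0.0]
contact_force: [-0.1, 0.9, 0.4]
finger_gap: 0.0501
grip_force: 0.0
```

```bash
python3 - <<'E'
from h import *
tgt((.5131,-.2504),.0477,-7.8)
A=np.load('pics/topavg.npy'); b0=np.load('pics/side0.npy'); a=save('top','t6'); b=save('side','s6')
f=lambda im,x,y,w,h:cv2.resize(im[y:y+h,x:x+w],(400,300),interpolation=cv2.INTER_CUBIC)
m=np.vstack([np.hstack([f(A,347,188,40,30),f(a,347,188,40,30)]),np.hstack([f(b0,306,166,56,42),f(b,306,166,56,42)])])
cv2.imwrite('pics/mos3.png',m[:,:,::-1])
E
```

```text
t 18.4 pos [ 0.489  -0.4249  0.2085] yang -7.73 shift [176.2   0.4 160.8] wz 0.0013 F [-0.1  0.9  0.4] M [-0.04 -0.12 -0.02] gap 0.0501 tilt [ 0.0006 -0.0004] q7 0.39
```

View pics/mos3.png

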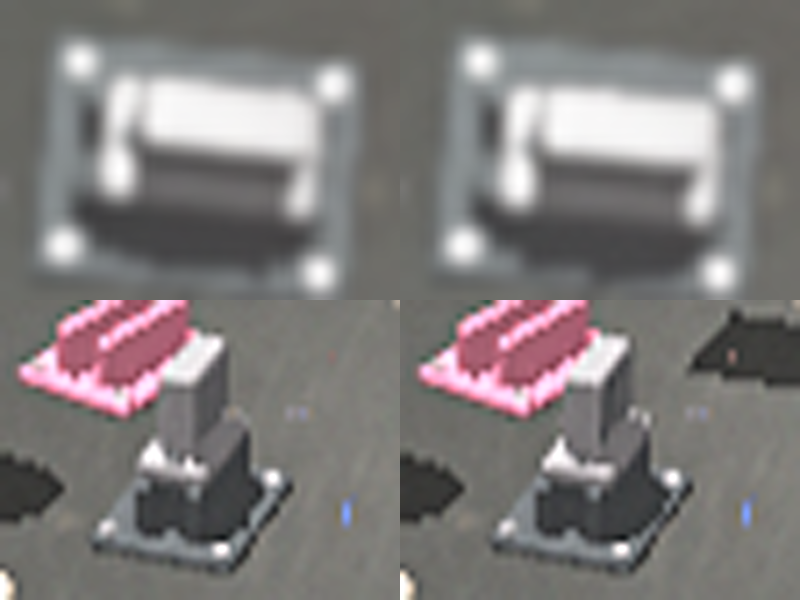

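The before (left) and after (right) views match. The spanner stands upright across both rails of the grey rest, about 3° off its first heading, with its pins in the gap and nothing else moved. The arm is clear, so I'm handing in.

```bash
python3 -c "
from bench import env
print(env.finish_job())"
```

```text
the job is handed in; nothing more can be done
None
```

Handed in at about 18 s: both pins went fully into the ring before any turning, the ring turned about 46° clockwise to its stop (torque rose from 0.3 to 0.9 N m), and the spanner is back upright on its rest, about 3° off its first heading.

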